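# Unlock the ball dish and hold it to the inspection camera

## Robot

A 6-joint arm with a two-finger parallel gripper is mounted at the origin on a cart in front of the work surface, level with it; the furniture and walls round the work are solid. World frame = base frame: x ahead of the robot, y to its left, z up, the work surface at z = 0. Lengths are in m, angles in degrees, forces in N, time in s.
With the tool pointing down it reaches from about 0.35 to 0.775 m from the base axis. Payload 7.3 kg.
Tool frame: the origin (TCP) lies between the finger pads; the fingertips stand 14 mm ahead of it and the grasp point (between the pads) lies 5 mm behind it (env.tcp_to_tips is the distance from the TCP to the fingertips, in m); z points along the fingers, y is the line along which they close (so a half turn about z gives the same grasp; the last joint's range is limited). The gripper opens to 92 mm and grips with 3 to 60 N. Pads are 19 mm wide; open, the fingers measure 130 mm over their backs; the gripper's body (75 mm by 190 mm) begins 47 mm behind the grasp point.
Start: joints at [60.161, 19.595, 87.324, -0, 73.075, -8.365], TCP at [0.192, 0.489, 0.241] pointing down, gripper open.
Joint ranges: [-145.02, 145.02], [-44.19, 115.74], [2.07, 154.8], [-57.11, 237.11], [16.16, 152.29], [-177.93, 177.93]. Speed limits (degrees/s): [147.25, 147.25, 180, 180, 180, 180].

## Interface

Orientations are given as [roll, pitch, yaw] about the fixed x, y, z axes, in that order (R = Rz(yaw) Ry(pitch) Rx(roll)).
In Python, from cell import env gives the robot as it stands.
- The arm moves only by the tool jog_arm, never from a script. Its argument "rows" is a list of rows, each an object of numbers: "jaw": the gripper's target within -1 to 1 (fully open at 1, half-way at 0, shut at -1); "x", "y", "z": the shift along the world's x, y, z in cm; "wx", "wy", "wz": the turn, a rotation vector about the world's x, y, z in rad. A call has 1 to 12 rows; each row is the pose to reach, as a shift and turn from the pose commanded when the call began; what a row does not reach only later rows make up. A row lasts 1/8 s, in which the tool goes at most 62.5 mm and 10.7 degrees, less where a joint would pass 70% of its speed; a pose out of reach is approached as far as the arm can. A call with a gripper value outside its range is refused whole. The fingers move at their own pace and stop on an object; "newtons" is the grip in N (left out, the last holds). Time passes only in rows, so rows that repeat a pose let the fingers close. It gives the time, the measured TCP pose, the force, the opening and the grip force at its end, in the units of the state.
- env.read_state(): the state, without advancing time (a new reading comes with each control period).
- env.get_image(name): name is "scene" or "top" or "wrist"; returns a dict with "image" (384x512x3 uint8, red, green, blue), "z_map" (384x512 float32, m along the optical axis (not along the pixel's ray), 0 where there is no reading), "intrinsics" (3x3 intrinsics, pixels), "R" (3x3) and "t" (3): a world point X has camera coordinates R X + t; the wrist camera has in their place "hand_eye" (4x4, takes a point from camera to tool coordinates, whose origin is the TCP and whose axes are the flange's). Camera axes: x right, y down, z forward; pixel columns grow to the right and rows downward; lengths in m; the calibration is good to about 2 mm. The wrist camera is an equidistant fisheye: a pixel r from the principal point sees the ray r / f radians off the axis. A picture is of the moment at which its call begins: read the wrist's pose just before it.
- env.hand_in(): hands the job in; it is judged then, once.
The state is a dict: "t": time; "joint_positions": joint angles; "qd": joint speeds; "joint_efforts": joint torques, N m; "ee_pos": TCP position; "eef_rot": TCP orientation; "contact_force": force on the tool from outside, world axes, zero at the start; "ft_torque": the same for the moment, N m; "gripper_width": finger opening in m; "finger_force": force on a finger pad.
Only numpy, scipy, OpenCV 4.12 (cv2) and the standard library are available. Lean on these libraries where they do the work, as an engineer would, in place of code of your own. Each camera call takes 0.05 s, during which the arm holds its last target. There are 200 camera calls.

## Task

Take the ball dish out of its bench holder and show its loose steel ball to the inspection camera: grip the dish by the orange handle, turn it a quarter turn anticlockwise (seen from above) to unlock it, lift it straight out and carry it to the camera. Keep the dish level all the way, so that the ball stays on the black rubber pad in the middle, do not force the dish against the holder, and leave the other things on the bench alone. Finish still holding the dish in the air, level and still, with the ball in the middle of the camera's view about 130 mm from the front of its lens, and with the open side of the bridge handle facing the camera so that it sees the ball under the handle.

Things in the scene. Friction and masses are not known exactly. Their poses are not given: they have to be found in the camera images.
- handle (a point): Middle of the orange handle block (14 mm along x, 44 along y, 20 high) on the dish's bridge handle; grip it across the 14 mm. It lies on the dish's axis, 66 mm above point pad. z points up, y along the handle bar, x through the open sides of the bridge (alike after a half turn). The bridge's legs stand at y = +-58 mm; the dish's rim is 51 mm, the top of the ball 46 mm below this point.
- pad (a point): Lowest point of the black rubber pad, 48 mm across, in the middle of the dish, on its axis; axes as for handle. The pad rises 8 degrees towards its edge, the steel round it about 20 degrees, so that the ball stays in the middle of a dish that is level and moved gently.
- ball_center (a point): Centre of the loose polished steel ball, 20 mm across, 33 g. In the middle of the pad it lies 10 mm above point pad and 56 mm below point handle. Its axes mean nothing.
- dish: Steel dish, 113 mm wide, loose, one rigid part with its handle, 0.2 to 0.35 kg. Origin on its axis, under the foot of its spigot (92 mm below handle, 26 mm below pad); axes as for handle. The spigot is 60 mm wide and 22 mm long; at its foot two lugs, 12 mm wide and 8 high, reach to x = +-38 mm.
- holder: Bayonet holder fixed to the bench: grey plate 116 x 116 x 8 mm with an aluminium ring 100 mm wide, top 24 mm above the bench. Origin on its axis at bench level, z up. Locked, the dish's foot stands 8 mm above the bench and its x lies along the holder's x or nearly so (red dots), lugs under the ring's lip. Play: 2.5 mm sideways and upwards.
- slot (a point): Middle of one of the ring's two slots (20 mm wide, at the holder's y = +-41 mm, green dots), level with the ring's top; axes as for holder. Turned freely anticlockwise by a quarter turn, the dish has its x (lugs) along the holder's y, under the slots, and lifts straight out if within 5 degrees of it. A fixed stop ends the turn 4 degrees farther on; another bars turning clockwise.
- camera_stand: Fixed stand of the inspection camera: base 100 x 80 x 12 mm, origin at bench level under its middle; a post, 35 mm behind it, is 237 mm high. Its +x is level and points the way the camera looks.
- lens (a point): Middle of the front of the camera's lens, in a white ring light 66 mm wide; 178 mm above the bench and 75 mm ahead of the stand's origin. Its +x is the direction in which the camera looks: along the stand's +x and 20 degrees downwards; y is to its left, z up in its picture. The camera (blue body) reaches 92 mm back from here.
- yellow_mug: Yellow mug, 69 x 96 mm, 68 high, a bystander; origin at the middle of its underside.
- spool: Nearly empty grey solder spool standing on its flange, 63 mm wide, 70 high, a bystander; origin at the middle of its underside.
- tape: Roll of black tape, 62 mm wide, 19 high, a bystander; origin at the middle of its underside.

How it is judged:
By the outcome, as a careful person would: the job done as asked, in the order asked, and still so for the second after the job is handed in, while the arm keeps its last pose, push and grip.
It also fails if it takes over 51 s, if anything falls off the work surface, if the arm or the gripper's body presses on something with over 40 N, if the wrist force passes 120 N, or if a joint passes its speed limit or range.

## Working session

There is one attempt and no reset: what is moved stays moved. The work goes in short steps, Python scripts to look and compute and a tool call to move; the robot and the scene stay as the last step left them, time stands still between calls to the robot, and variables do not carry over. Pictures are saved under pics/ and viewed, at most 10 in all, crops included, and the job is handed in when it is done.

Besides the shell and the picture viewer there is one more tool, called after "Call:" as name(argument=value, ...), one argument or row to a line, values as JSON. jog_arm: Moves the arm, as the interface text tells. Its arguments: {"type":"object","properties":{"rows":{"type":"array","items":{"type":"object","properties":{"jaw":{"type":"number"},"x":{"type":"number"},"y":{"type":"number"},"z":{"type":"number"},"wx":{"type":"number"},"wy":{"type":"number"},"wz":{"type":"number"}}}},"newtons":{"type":"number"}},"required":["rows"]}

```bash
mkdir -p pics; cat > h.py <<'E'
import numpy as np, cv2
from cell import env
def world(d):
    z=d["z_map"];K=d["intrinsics"];v,u=np.indices(z.shape)
    P=np.stack([(u-K[0,2])/K[0,0]*z,(v-K[1,2])/K[1,1]*z,z],-1)
    W=(P-d["t"])@d["R"]; W[z==0]=np.nan
    return W
E
python3 - <<'E'
from h import *
s=env.read_state();print(s)
for n in("scene","top"):
    d=env.get_image(n);np.savez(n+".npz",**d)
    cv2.imwrite(f"pics/{n}0.png",d["image"][...,::-1])
    C=-np.array(d["R"]).T@d["t"];print(n,C,d["R"],d["intrinsics"])
E
```

```text
{'t': 0.0, 'joint_positions': array([ 6.01601187e+01,  1.96371140e+01,  8.73763127e+01,  1.87567317e-03,
        7.30748323e+01, -8.36353026e+00]), 'qd': array([-0.04159211, -0.04628344, -0.01097229,  0.02522153,  0.01762247,
        0.06835277]), 'joint_efforts': array([-2.07384505e-04, -4.31255150e+01, -2.44218081e+01,  7.17270887e-02,
        5.61798178e-02, -1.41523115e-04]), 'ee_pos': array([0.19197754, 0.48823425, 0.2400444 ]), 'eef_rot': array([-1.79912940e+02, -1.46120831e-02,  1.58523090e+02]), 'contact_force': array([ 0.17413317, -0.64850827, -0.5390793 ]), 'ft_torque': array([-0.03056746,  0.00806339, -0.0042599 ]), 'finger_force': 0.0, 'gripper_width': 0.09192429565383858}
scene [-0.11532763 -0.62915082  0.7291923 ] [[ 0.59044975 -0.80690094 -0.01673218]
 [-0.44792488 -0.31038229 -0.83846654]
 [ 0.67136606  0.50256712 -0.54469615]] [[481.23866901   0.         256.66063512]
 [  0.         481.23866901 191.3129426 ]
 [  0.           0.           1.        ]]
top [ 0.51697711 -0.08884729  1.31975298] [[-0.02504044 -0.99967826 -0.0040437 ]
 [-0.99763652  0.02524779 -0.06390561]
 [ 0.06398714  0.00243392 -0.99794776]] [[480.50265434   0.         258.74319113]
 [  0.         480.50265434 201.4523358 ]
 [  0.           0.           1.        ]]
```

View pics/scene0.png

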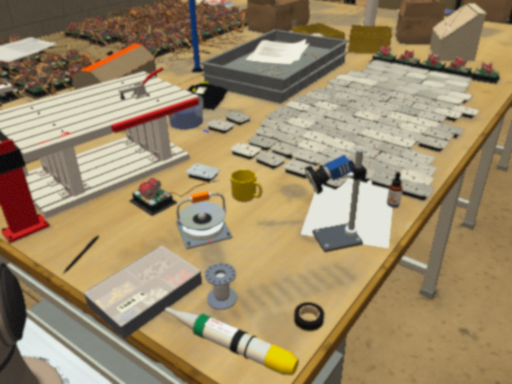

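View pics/top0.png

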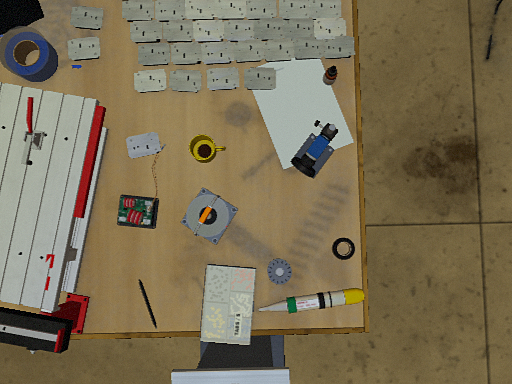

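The scene view shows the dish at about (203,215) with its orange handle at (201,196), and the inspection camera at (330,172). In the top view the dish is at (209,215), the handle at (207,214), and the camera at (315,150) looking down-left.

```bash
python3 - <<'E'
from h import *
for n in("top","scene"):
    d=dict(np.load(n+".npz"));W=world(d);hsv=cv2.cvtColor(d["image"],cv2.COLOR_RGB2HSV)
    H,S,V=[hsv[...,i].astype(int) for i in range(3)]
    box=(190,230,195,240) if n=="top" else (180,220,185,210)
    u0,u1,v0,v1=box
    m=np.zeros(H.shape,bool);m[v0:v1,u0:u1]=1
    o=m&(H<20)&(S>200)&(V>150)
    if n=="top": o&=W[...,2]>.08
    P=W[o];print(n,"orange",o.sum(),np.nanmedian(P,0),np.nanpercentile(P,[2,98],axis=0))
    v,u=np.nonzero(o);c=cv2.minAreaRect(np.stack([u,v],1).astype(np.float32));print(c)
    q=P[~np.isnan(P[:,0])];e=np.linalg.svd(q[:,:2]-q[:,:2].mean(0))[2][0];print("axis yaw",np.degrees(np.arctan2(e[1],e[0])))
    # blue camera body
    b=(H>100)&(H<120)&(S>140)&(W[...,2]>.1)&(W[...,2]<.3)
    P=W[b];print("blue",b.sum(),np.nanmean(P,0),np.nanpercentile(P,[2,98],axis=0))
    # general heights round camera
    if n=="top":
        for lo,hi in((.008,.03),(.13,.3),(.215,.26)):
            mm=(W[...,2]>lo)&(W[...,2]<hi);mm[:,:280]=0;mm[:,350:]=0;mm[:110]=0;mm[185:]=0
            print(lo,hi,mm.sum(),np.nanmean(W[mm],0),cv2.minAreaRect(W[mm][:,:2].astype(np.float32)*1000))
        mm=(W[...,2]>.004)&(W[...,2]<.014);mm[:,:175]=0;mm[:,245:]=0;mm[:180]=0;mm[250:]=0
        print("plate",mm.sum(),cv2.minAreaRect(W[mm][:,:2].astype(np.float32)*1000))
        cv2.imwrite("pics/crop1.png",np.hstack([cv2.resize(d["image"][185:245,180:240,::-1],(400,400),interpolation=cv2.INTER_CUBIC),cv2.resize(d["image"][115:185,280:350,::-1],(400,400),interpolation=cv2.INTER_CUBIC)]))
E
```

```text
top orange 81 [0.56621603 0.05250485 0.11033758] [[0.54884708 0.03760558 0.10608389]
 [0.58126565 0.06404643 0.11629319]]
((204.55882263183594, 214.23529052734375), (4.973458766937256, 16.29236602783203), 30.963756561279297)
axis yaw 146.93999808662429
blue 316 [ 0.68277288 -0.1782736   0.21696128] [[ 0.31963308 -0.24723197  0.20546247]
 [ 0.73509289  0.43641847  0.22972797]]
0.008 0.03 508 [ 0.73761467 -0.24020897  0.01216663] ((747.7755126953125, -243.14158630371094), (190.57623291015625, 205.71957397460938), 88.4312973022461)
0.13 0.3 944 [ 0.70707391 -0.21984774  0.20659114] ((712.6725463867188, -220.42547607421875), (64.71782684326172, 136.8853302001953), 56.490047454833984)
0.215 0.26 231 [ 0.725555   -0.23627322  0.22335747] ((710.021484375, -224.48614501953125), (32.00669479370117, 119.11383056640625), 54.533084869384766)
plate 645 ((569.402099609375, 50.43855667114258), (190.14869689941406, 189.13131713867188), 88.56830596923828)
scene orange 66 [0.56396767 0.04705497 0.10751567] [[0.5470477  0.03406182 0.10295466]
 [0.57822801 0.05855578 0.10955523]]
((199.65386962890625, 194.7692413330078), (4.118439197540283, 15.493175506591797), 78.69007110595703)
axis yaw 149.14690954531963
blue 436 [1.0768077  0.3172776  0.20448819] [[ 0.68973323 -0.25074675  0.11206744]
 [ 1.46183818  0.88340087  0.28970516]]
```

View pics/crop1.png

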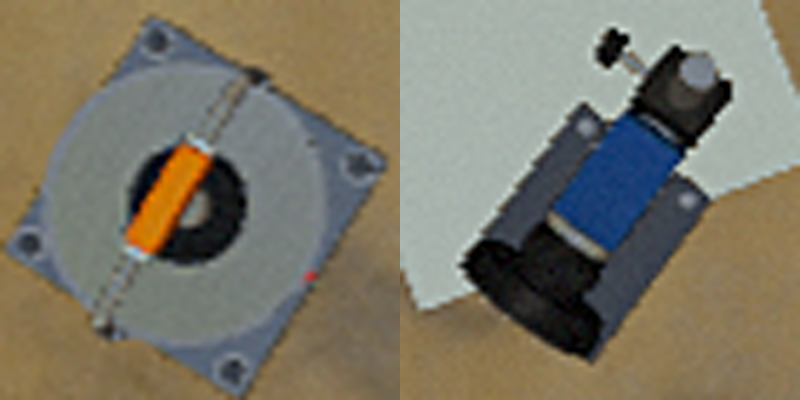

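The crop shows the bar nearly parallel to a plate edge (world yaw about 148°) and the ball in the middle. The inspection camera looks down-left, with world yaw about 144°.

```bash
python3 - <<'E'
from h import *
d=dict(np.load("top.npz"));W=world(d);Z=W[...,2]
print("max fixture z",np.nanmax(Z[80:345,:110]),np.nanpercentile(Z[80:345,:110],99.5))
C=-d["R"].T@d["t"];K=d["intrinsics"]
def ray(u,v,z):
    r=d["R"].T@np.array([(u-K[0,2])/K[0,0],(v-K[1,2])/K[1,1],1]);return C+r*(z-C[2])/r[2]
hsv=cv2.cvtColor(d["image"],cv2.COLOR_RGB2HSV);H,S,V=[hsv[...,i].astype(int) for i in range(3)]
sub=np.zeros(H.shape,bool);sub[115:185,280:350]=1
b=sub&(H>100)&(H<125)&(S>150)
P=W[b];P=P[~np.isnan(P[:,0])];e=np.linalg.svd(P[:,:2]-P[:,:2].mean(0))[2][0];print("blue",P.mean(0),np.degrees(np.arctan2(e[1],e[0])))
v,u=np.nonzero(b);print(cv2.minAreaRect(np.stack([u,v],1).astype(np.float32)))
# everything tall of the camera, in camera-axis coordinates
m=sub&(Z>.12)
P=W[m];a=np.radians(144.5);ax=np.array([np.cos(a),np.sin(a)]);n=np.array([-ax[1],ax[0]])
s=P[:,:2]@ax;t=P[:,:2]@n
for lo in np.arange(s.min(),s.max(),.01):
    k=(s>=lo)&(s<lo+.01);print(round(lo,3),k.sum(),np.round([t[k].min(),t[k].max(),(t[k].min()+t[k].max())/2,P[k,2].max(),P[k,2].min()],4))
# base colour mask: dark slate, low z
m=sub&(Z>.005)&(Z<.02)&(V<120)
r=cv2.minAreaRect(W[m][:,:2].astype(np.float32)*1000);print("base",m.sum(),r)
# dish: rim / plate / pad by colours
sub[:]=0;sub[180:250,175:245]=1
bl=sub&(V<60)&(Z<.06);v,u=np.nonzero(bl);
print("plate")
m=sub&(S>0)&(Z>.003)&(Z<.06)&(abs(H-18)>6);c,_=cv2.findContours(m.astype(np.uint8),0,1)
c=max(c,key=cv2.contourArea);r=cv2.minAreaRect(c);print(r,ray(*r[0],.008),[ray(*p,.008).round(4) for p in cv2.boxPoints(r)])
rim=sub&(Z>.04)&(Z<.056);v,u=np.nonzero(rim);(cc,rad)=cv2.minEnclosingCircle(np.stack([u,v],1).astype(np.float32));print("rim",rim.sum(),cc,rad,ray(*cc,.049))
E
```

```text
max fixture z 0.27907676608173604 0.26689022895491965
blue [ 0.71203112 -0.22581375  0.21545777] 139.815490747268
((313.0000305175781, 153.00001525878906), (20.0, 40.0), 36.869895935058594)
-0.777 37 [-0.2662 -0.2108 -0.2385  0.2417  0.1887]
-0.767 104 [-0.2687 -0.2114 -0.24    0.2408  0.1823]
-0.757 95 [-0.2655 -0.2118 -0.2387  0.2403  0.1826]
-0.747 18 [-0.2432 -0.2148 -0.229   0.2105  0.1839]
-0.737 48 [-0.2443 -0.2135 -0.2289  0.228   0.2131]
-0.727 64 [-0.245  -0.2136 -0.2293  0.225   0.2153]
-0.717 65 [-0.2464 -0.2134 -0.2299  0.2222  0.2076]
-0.707 63 [-0.2463 -0.2147 -0.2305  0.2181  0.2072]
-0.697 65 [-0.2462 -0.2152 -0.2307  0.2157  0.196 ]
-0.687 62 [-0.249  -0.2149 -0.2319  0.2104  0.1863]
-0.677 78 [-0.2585 -0.2053 -0.2319  0.2093  0.1613]
-0.667 81 [-0.2627 -0.2003 -0.2315  0.2083  0.1787]
-0.657 115 [-0.2648 -0.2003 -0.2326  0.215   0.1842]
-0.647 49 [-0.2564 -0.2058 -0.2311  0.2143  0.1987]
base 437 ((712.7025756835938, -226.1351776123047), (80.54753112792969, 129.84226989746094), 51.97648239135742)
plate
((216.0393524169922, 220.83709716796875), (24.061952590942383, 45.26190948486328), 32.0053825378418) [0.55103143 0.03220362 0.008     ] [array([0.5177, 0.0934, 0.008 ]), array([0.6209, 0.0259, 0.008 ]), array([ 0.5845, -0.0292,  0.008 ]), array([0.4817, 0.0384, 0.008 ])]
rim 1014 (207.5, 215.5) 22.638561248779297 [0.56464865 0.05074529 0.049     ]
```

Call:
jog_arm(
  rows=[
    {"z": 5},
    {"z": 10},
    {"z": 14},
    {"x": 4, "y": -5, "z": 16},
    {"x": 8, "y": -10, "z": 16},
    {"x": 12, "y": -14.5, "z": 16, "wz": -0.05},
    {"x": 16, "y": -19, "z": 16, "wz": -0.1},
    {"x": 20, "y": -23.5, "z": 16, "wz": -0.15},
    {"x": 24, "y": -28, "z": 16, "wz": -0.175},
    {"x": 28, "y": -33, "z": 16, "wz": -0.175},
    {"x": 32, "y": -37.5, "z": 16, "wz": -0.175},
    {"x": 35, "y": -41, "z": 16, "wz": -0.175},
  ],
)

```text
invalid input
```

Call:
jog_arm(
  rows=[
    {"x": 2, "y": -2.5, "z": -2},
    {"x": 2.3, "y": -2.7, "z": -7},
    {"x": 2.3, "y": -2.7, "z": -12},
    {"x": 2.3, "y": -2.7, "z": -16},
    {"x": 2.3, "y": -2.7, "z": -18},
    {"x": 2.3, "y": -2.7, "z": -18},
    {"x": 2.3, "y": -2.7, "z": -18},
  ],
)

```text
invalid input
```

```bash
python3 - <<'E'
from h import *
s=env.read_state();print(s["ee_pos"],s["eef_rot"],s["joint_positions"],s["t"])
d=env.get_image("wrist");np.savez("w1.npz",ee=s["ee_pos"],rot=s["eef_rot"],**d)
cv2.imwrite("pics/w1.png",d["image"][...,::-1]);print(d["hand_eye"],d["intrinsics"])
E
```

```text
[0.19201687 0.4882711  0.24012114] [-1.79922986e+02 -1.15567280e-02  1.58523109e+02] [ 6.01592931e+01  1.96330835e+01  8.73697079e+01  2.41961253e-04
  7.30750846e+01 -8.36389424e+00] 0.1
[[ 1.10415179e-03 -9.58485254e-01 -2.85139962e-01  7.64504929e-02]
 [ 9.99999390e-01  1.05131324e-03  3.38370271e-04 -5.20983440e-04]
 [-2.45514982e-05 -2.85140162e-01  9.58485831e-01 -1.43653654e-01]
 [ 0.00000000e+00  0.00000000e+00  0.00000000e+00  1.00000000e+00]] [[297.31863964   0.         250.13848485]
 [  0.         297.31863964 191.57331981]
 [  0.           0.           1.        ]]
```

View pics/w1.png

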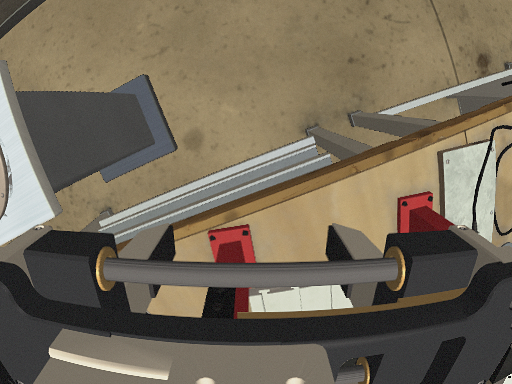

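The wrist picture shows the fingers at (160,265) and (345,255) above red fixture feet at the table edge, and the arm has not moved. The call was refused, so I'll try again with every field filled in.

Call:
jog_arm(
  rows=[
    {"x": 0, "y": 0, "z": 5, "wx": 0, "wy": 0, "wz": 0, "jaw": 1},
    {"x": 0, "y": 0, "z": 10, "wx": 0, "wy": 0, "wz": 0, "jaw": 1},
    {"x": 0, "y": 0, "z": 14, "wx": 0, "wy": 0, "wz": 0, "jaw": 1},
    {"x": 4, "y": -5, "z": 16, "wx": 0, "wy": 0, "wz": 0, "jaw": 1},
    {"x": 8, "y": -10, "z": 16, "wx": 0, "wy": 0, "wz": 0, "jaw": 1},
    {"x": 12, "y": -14.5, "z": 16, "wx": 0, "wy": 0, "wz": -0.05, "jaw": 1},
    {"x": 16, "y": -19, "z": 16, "wx": 0, "wy": 0, "wz": -0.1, "jaw": 1},
    {"x": 20, "y": -23.5, "z": 16, "wx": 0, "wy": 0, "wz": -0.15, "jaw": 1},
    {"x": 24, "y": -28, "z": 16, "wx": 0, "wy": 0, "wz": -0.175, "jaw": 1},
    {"x": 28, "y": -33, "z": 16, "wx": 0, "wy": 0, "wz": -0.175, "jaw": 1},
    {"x": 32, "y": -37.5, "z": 16, "wx": 0, "wy": 0, "wz": -0.175, "jaw": 1},
    {"x": 35, "y": -41, "z": 16, "wx": 0, "wy": 0, "wz": -0.175, "jaw": 1},
  ],
  newtons=30,
)

```text
t: 1.65
ee_pos: [0.5434, 0.0763, 0.4001]
eef_rot: [-180.0, -0.0, 148.4]
contact_force: [-0.7, -0.1, 0.1]
gripper_width: 0.0917
finger_force: 0.0
```

Call:
jog_arm(
  rows=[
    {"x": 2, "y": -2.3, "z": -3, "wx": 0, "wy": 0, "wz": 0, "jaw": 1},
    {"x": 2.2, "y": -2.6, "z": -8, "wx": 0, "wy": 0, "wz": 0, "jaw": 1},
    {"x": 2.2, "y": -2.6, "z": -13, "wx": 0, "wy": 0, "wz": 0, "jaw": 1},
    {"x": 2.2, "y": -2.6, "z": -17, "wx": 0, "wy": 0, "wz": 0, "jaw": 1},
    {"x": 2.2, "y": -2.6, "z": -18, "wx": 0, "wy": 0, "wz": 0, "jaw": 1},
    {"x": 2.2, "y": -2.6, "z": -18, "wx": 0, "wy": 0, "wz": 0, "jaw": 1},
    {"x": 2.2, "y": -2.6, "z": -18, "wx": 0, "wy": 0, "wz": 0, "jaw": 1},
  ],
  newtons=30,
)

```text
t: 2.52
ee_pos: [0.5652, 0.0526, 0.2227]
eef_rot: [179.9, 0.2, 148.5]
contact_force: [0.2, -0.2, -0.2]
gripper_width: 0.0917
finger_force: 0.0
```

```bash
python3 - <<'E'
from h import *
s=env.read_state();print(s["ee_pos"],s["eef_rot"],s["joint_positions"],s["t"])
d=env.get_image("wrist");np.savez("w1.npz",ee=s["ee_pos"],rot=s["eef_rot"],**d)
cv2.imwrite("pics/w2.png",d["image"][...,::-1])
E
```

```text
[0.56517589 0.05260318 0.22268194] [1.79899458e+02 1.73041626e-01 1.48505144e+02] [-2.41995763e+00  2.47725740e+01  8.22774461e+01  3.96012279e-03
  7.27498858e+01 -6.09264217e+01] 2.525
```

View pics/w2.png

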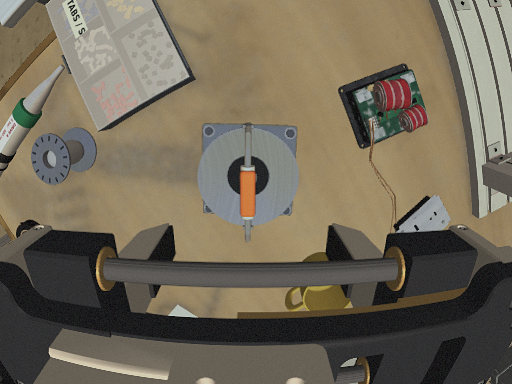

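The wrist view shows the dish from above: orange block around (248,192), pad at (248,177), plate corners at (205,127) and (295,128). I'll measure the handle axis and its offset from the tool.

```bash
cat >> h.py <<'E'
from scipy.spatial.transform import Rotation as Ro
def wworld(d,ee,rot):
    K=d["intrinsics"];z=d["z_map"];v,u=np.indices(z.shape)
    R=Ro.from_euler("xyz",rot,degrees=True).as_matrix();he=d["hand_eye"]
    dx=u-K[0,2];dy=v-K[1,2];r=np.hypot(dx,dy)+1e-9;th=r/K[0,0]
    ray=np.stack([np.sin(th)*dx/r,np.sin(th)*dy/r,np.cos(th)],-1)
    M=R@he[:3,:3];o=R@he[:3,3]+ee
    D=ray@M.T
    P=o+D*(z/np.cos(th))[...,None];P[z==0]=np.nan
    plane=lambda h:(o+D*((h-o[2])/D[...,2])[...,None])
    return P,plane
E
python3 - <<'E'
from h import *
d=dict(np.load("w1.npz"));W,pl=wworld(d,d["ee"],d["rot"])
hsv=cv2.cvtColor(d["image"],cv2.COLOR_RGB2HSV);H,S,V=[hsv[...,i].astype(int) for i in range(3)]
sub=np.zeros(H.shape,bool);sub[110:250,190:305]=1
o=sub&(H<20)&(S>150)&(V>100);P=W[o]
print("orange z",np.nanpercentile(P[:,2],[5,50,95]))
top=o&(W[...,2]>.105);Q=pl(.110)[top][:,:2]
print("top rect",top.sum(),cv2.minAreaRect((Q*1000).astype(np.float32)))
print("all 3d rect",cv2.minAreaRect((P[~np.isnan(P[:,0])][:,:2]*1000).astype(np.float32)))
# rim: highest ring of dish ~ .049
m=sub&(W[...,2]>.035)&(W[...,2]<.056)&~o
c=max(cv2.findContours(m.astype(np.uint8),0,1)[0],key=cv2.contourArea)[:,0]
p=pl(.049)[c[:,1],c[:,0],:2]
p=p[np.hypot(*(p-p.mean(0)).T)>.045]
for _ in range(5):
    A=np.c_[2*p,np.ones(len(p))];x=np.linalg.lstsq(A,(p**2).sum(1),rcond=None)[0];r=np.sqrt(x[2]+x[0]**2+x[1]**2)
    e=np.hypot(*(p-x[:2]).T)-r;p=p[abs(e)<max(.0015,1.5*e.std())]
print("rim",x[:2],r,len(p),e.std())
# pad disc and ball
b=sub&(V<70)&(W[...,2]<.07);c=max(cv2.findContours(b.astype(np.uint8),0,1)[0],key=cv2.contourArea);print("pad",cv2.minEnclosingCircle((pl(.037)[c[:,0,1],c[:,0,0],:2]*1000).astype(np.float32)))
# plate
m=sub&(W[...,2]>.004)&(W[...,2]<.014)
print("plate",m.sum(),cv2.minAreaRect((pl(.008)[m][:,:2]*1000).astype(np.float32)))
q=cv2.minAreaRect((pl(.008)[sub&(W[...,2]>.005)&(W[...,2]<.04)&(S<60)][:,:2]*1000).astype(np.float32));print(q)
E
```

```text
orange z [0.10783793 0.10936324 0.11052784]
top rect 649 ((565.80322265625, 48.775657653808594), (12.633127212524414, 42.58208084106445), 58.78404998779297)
all 3d rect ((565.7015991210938, 47.52163314819336), (14.964778900146484, 43.13193130493164), 58.74949264526367)
rim [0.56638341 0.04839721] 0.05578152169757339 269 0.0003653281305722007
pad ((570.0013427734375, 56.2291374206543), 21.966325759887695)
plate 1157 ((566.563720703125, 49.372928619384766), (115.09800720214844, 114.44806671142578), 56.99763107299805)
((566.4967651367188, 49.116268157958984), (114.59458923339844, 114.28075408935547), 56.99763107299805)
```

Call:
jog_arm(
  rows=[
    {"x": 0.1, "y": -0.4, "z": -2, "wx": 0, "wy": 0, "wz": 0, "jaw": 1},
    {"x": 0.1, "y": -0.4, "z": -5, "wx": 0, "wy": 0, "wz": 0, "jaw": 1},
    {"x": 0.1, "y": -0.4, "z": -8, "wx": 0, "wy": 0, "wz": 0, "jaw": 0.6},
    {"x": 0.1, "y": -0.4, "z": -10.5, "wx": 0, "wy": 0, "wz": 0, "jaw": 0.2},
    {"x": 0.1, "y": -0.4, "z": -12, "wx": 0, "wy": 0, "wz": 0, "jaw": 0},
    {"x": 0.1, "y": -0.4, "z": -12.7, "wx": 0, "wy": 0, "wz": 0, "jaw": -0.1},
    {"x": 0.1, "y": -0.4, "z": -12.7, "wx": 0, "wy": 0, "wz": 0, "jaw": -0.1},
    {"x": 0.1, "y": -0.4, "z": -12.7, "wx": 0, "wy": 0, "wz": 0, "jaw": -0.1},
    {"x": 0.1, "y": -0.4, "z": -12.7, "wx": 0, "wy": 0, "wz": 0, "jaw": -0.1},
  ],
  newtons=10,
)

```text
t: 3.7
ee_pos: [0.5656, 0.0486, 0.0945]
eef_rot: [180.0, 0.1, 148.5]
contact_force: [-0.0, 0.3, 0.5]
gripper_width: 0.0413
finger_force: 0.0
```

```bash
python3 - <<'E'
from h import *
s=env.read_state();print(s)
d=dict(env.get_image("wrist"));np.savez("w3.npz",ee=s["ee_pos"],rot=s["eef_rot"],**d)
W,pl=wworld(d,s["ee_pos"],s["eef_rot"])
hsv=cv2.cvtColor(d["image"],cv2.COLOR_RGB2HSV);H,S,V=[hsv[...,i].astype(int) for i in range(3)]
o=(H<20)&(S>150)&(V>100)&(W[...,2]>.106)&(W[...,2]<.116)&(np.hypot(W[...,0]-.566,W[...,1]-.048)<.04)
print("top rect",o.sum(),cv2.minAreaRect((pl(.110)[o][:,:2]*1000).astype(np.float32)))
E
```

```text
{'t': 3.7, 'joint_positions': array([-2.82942204e+00,  3.26555433e+01,  9.12862008e+01,  6.07417047e-03,
        5.59745969e+01, -6.13321162e+01]), 'qd': array([ 0.02587816,  0.13443002,  0.27603386,  0.0264513 , -0.0337759 ,
        0.06845209]), 'joint_efforts': array([-4.29039588e-03, -5.01316953e+01, -2.01692265e+01,  5.78467050e-03,
        8.58238153e-02, -1.48593799e-06]), 'ee_pos': array([0.56562496, 0.04856517, 0.09447794]), 'eef_rot': array([1.79955445e+02, 7.09861092e-02, 1.48499271e+02]), 'contact_force': array([-0.04514375,  0.34092211,  0.52941366]), 'ft_torque': array([ 2.63814956e-02,  2.95137624e-05, -1.70300088e-02]), 'finger_force': 0.0, 'gripper_width': 0.04134591447976329}
top rect 1317 ((565.2479248046875, 49.28833770751953), (13.352335929870605, 43.642513275146484), 58.13568878173828)
```

Call:
jog_arm(
  rows=[
    {"x": 0, "y": 0, "z": 0, "wx": 0, "wy": 0, "wz": 0, "jaw": -0.6},
    {"x": 0, "y": 0, "z": 0, "wx": 0, "wy": 0, "wz": 0, "jaw": -1},
    {"x": 0, "y": 0, "z": 0, "wx": 0, "wy": 0, "wz": 0, "jaw": -1},
    {"x": 0, "y": 0, "z": 0, "wx": 0, "wy": 0, "wz": 0, "jaw": -1},
    {"x": 0, "y": 0, "z": 0, "wx": 0, "wy": 0, "wz": 0, "jaw": -1},
    {"x": 0, "y": 0, "z": 0, "wx": 0, "wy": 0, "wz": 0, "jaw": -1},
  ],
  newtons=35,
)

```text
t: 4.5
ee_pos: [0.5652, 0.0486, 0.0937]
eef_rot: [180.0, -0.0, 148.5]
contact_force: [0.7, 0.0, -1.6]
gripper_width: 0.014
finger_force: 35.0
```

Call:
jog_arm(
  rows=[
    {"x": 0, "y": 0, "z": 0.05, "wx": 0, "wy": 0, "wz": 0, "jaw": -1},
    {"x": 0, "y": 0, "z": 0.1, "wx": 0, "wy": 0, "wz": 0, "jaw": -1},
    {"x": 0, "y": 0, "z": 0.12, "wx": 0, "wy": 0, "wz": 0, "jaw": -1},
    {"x": 0, "y": 0, "z": 0.12, "wx": 0, "wy": 0, "wz": 0.03, "jaw": -1},
    {"x": 0, "y": 0, "z": 0.12, "wx": 0, "wy": 0, "wz": 0.08, "jaw": -1},
    {"x": 0, "y": 0, "z": 0.12, "wx": 0, "wy": 0, "wz": 0.14, "jaw": -1},
    {"x": 0, "y": 0, "z": 0.12, "wx": 0, "wy": 0, "wz": 0.2, "jaw": -1},
    {"x": 0, "y": 0, "z": 0.12, "wx": 0, "wy": 0, "wz": 0.26, "jaw": -1},
    {"x": 0, "y": 0, "z": 0.12, "wx": 0, "wy": 0, "wz": 0.32, "jaw": -1},
    {"x": 0, "y": 0, "z": 0.12, "wx": 0, "wy": 0, "wz": 0.37, "jaw": -1},
    {"x": 0, "y": 0, "z": 0.12, "wx": 0, "wy": 0, "wz": 0.4, "jaw": -1},
  ],
  newtons=35,
)

```text
t: 5.88
ee_pos: [0.5651, 0.0486, 0.0949]
eef_rot: [180.0, -0.0, 171.5]
contact_force: [0.2, -0.1, -3.4]
gripper_width: 0.0138
finger_force: 35.0
```

```bash
python3 - <<'E'
from h import *
s=env.read_state();print(s["ee_pos"],s["eef_rot"],s["contact_force"],s["ft_torque"])
E
```

```text
[0.56513852 0.04855555 0.09489702] [ 1.79997586e+02 -5.53628910e-03  1.71527261e+02] [ 0.17007915 -0.05059297 -3.39503116] [-0.00598679  0.02723809  0.00233428]
```

Call:
jog_arm(
  rows=[
    {"x": 0, "y": 0, "z": 0, "wx": 0, "wy": 0, "wz": 0.05, "jaw": -1},
    {"x": 0, "y": 0, "z": 0, "wx": 0, "wy": 0, "wz": 0.14, "jaw": -1},
    {"x": 0, "y": 0, "z": 0, "wx": 0, "wy": 0, "wz": 0.24, "jaw": -1},
    {"x": 0.05, "y": 0, "z": 0, "wx": 0, "wy": 0, "wz": 0.36, "jaw": -1},
    {"x": 0.05, "y": 0, "z": 0, "wx": 0, "wy": 0, "wz": 0.48, "jaw": -1},
    {"x": 0.05, "y": 0, "z": 0, "wx": 0, "wy": 0, "wz": 0.6, "jaw": -1},
    {"x": 0.05, "y": 0, "z": 0, "wx": 0, "wy": 0, "wz": 0.72, "jaw": -1},
    {"x": 0.05, "y": 0, "z": 0, "wx": 0, "wy": 0, "wz": 0.84, "jaw": -1},
    {"x": 0.05, "y": 0, "z": 0, "wx": 0, "wy": 0, "wz": 0.95, "jaw": -1},
    {"x": 0.05, "y": 0, "z": 0, "wx": 0, "wy": 0, "wz": 1.05, "jaw": -1},
    {"x": 0.05, "y": 0, "z": 0, "wx": 0, "wy": 0, "wz": 1.11, "jaw": -1},
    {"x": 0.05, "y": 0, "z": 0, "wx": 0, "wy": 0, "wz": 1.14, "jaw": -1},
  ],
  newtons=35,
)

```text
t: 7.38
ee_pos: [0.5657, 0.0486, 0.0949]
eef_rot: [180.0, -0.0, -123.2]
contact_force: [-0.1, -1.8, -4.1]
gripper_width: 0.0135
finger_force: 35.0
```

```bash
python3 - <<'E'
from h import *
s=env.read_state();print(s["ee_pos"],s["eef_rot"],s["contact_force"],s["ft_torque"],s["joint_positions"])
d=dict(env.get_image("wrist"));np.savez("w4.npz",ee=s["ee_pos"],rot=s["eef_rot"],**d)
W,pl=wworld(d,s["ee_pos"],s["eef_rot"])
cv2.imwrite("pics/w4.png",d["image"][...,::-1])
E
```

```text
[0.56566606 0.04857212 0.09491088] [ 1.79992020e+02 -8.03783561e-04 -1.23186264e+02] [-0.09933768 -1.81822901 -4.14568994] [ 0.07232107  0.05884075 -0.02070444] [-2.82759201e+00  3.26685873e+01  9.11749870e+01  4.02057998e-03
  5.61637177e+01 -1.49643567e+02]
```

View pics/w4.png

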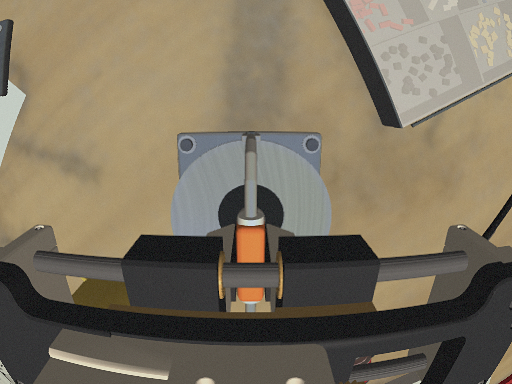

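The wrist view shows the bar (250,160 to 250,300) square with the plate (front corners 187,145 and 312,145), so the dish is unlocked. I'll lift slowly and watch the force.

Call:
jog_arm(
  rows=[
    {"x": 0, "y": -0.05, "z": 0, "wx": 0, "wy": 0, "wz": 0, "jaw": -1},
    {"x": 0, "y": -0.05, "z": 0.05, "wx": 0, "wy": 0, "wz": 0, "jaw": -1},
    {"x": 0, "y": -0.05, "z": 0.1, "wx": 0, "wy": 0, "wz": 0, "jaw": -1},
    {"x": 0, "y": -0.05, "z": 0.2, "wx": 0, "wy": 0, "wz": 0, "jaw": -1},
    {"x": 0, "y": -0.05, "z": 0.3, "wx": 0, "wy": 0, "wz": 0, "jaw": -1},
    {"x": 0, "y": -0.05, "z": 0.4, "wx": 0, "wy": 0, "wz": 0, "jaw": -1},
  ],
  newtons=35,
)

```text
t: 8.18
ee_pos: [0.5657, 0.0481, 0.099]
eef_rot: [180.0, 0.0, -123.3]
contact_force: [-1.0, 0.6, -3.5]
gripper_width: 0.0136
finger_force: 35.0
```

Call:
jog_arm(
  rows=[
    {"x": 0, "y": 0, "z": 0.15, "wx": 0, "wy": 0, "wz": 0, "jaw": -1},
    {"x": 0, "y": 0, "z": 0.4, "wx": 0, "wy": 0, "wz": 0, "jaw": -1},
    {"x": 0, "y": 0, "z": 0.8, "wx": 0, "wy": 0, "wz": 0, "jaw": -1},
    {"x": 0, "y": 0, "z": 1.3, "wx": 0, "wy": 0, "wz": 0, "jaw": -1},
    {"x": 0, "y": 0, "z": 1.9, "wx": 0, "wy": 0, "wz": 0, "jaw": -1},
    {"x": 0, "y": 0, "z": 2.6, "wx": 0, "wy": 0, "wz": 0, "jaw": -1},
    {"x": 0, "y": 0, "z": 3.4, "wx": 0, "wy": 0, "wz": 0, "jaw": -1},
    {"x": 0, "y": 0, "z": 4.2, "wx": 0, "wy": 0, "wz": 0, "jaw": -1},
    {"x": 0, "y": 0, "z": 5, "wx": 0, "wy": 0, "wz": 0, "jaw": -1},
    {"x": 0, "y": 0, "z": 5.7, "wx": 0, "wy": 0, "wz": 0, "jaw": -1},
    {"x": 0, "y": 0, "z": 6.2, "wx": 0, "wy": 0, "wz": 0, "jaw": -1},
    {"x": 0, "y": 0, "z": 6.5, "wx": 0, "wy": 0, "wz": 0, "jaw": -1},
  ],
  newtons=35,
)

```text
t: 9.68
ee_pos: [0.5657, 0.0481, 0.1642]
eef_rot: [-180.0, 0.0, -123.3]
contact_force: [-0.7, 0.9, -4.0]
gripper_width: 0.0137
finger_force: 35.0
```

```bash
python3 - <<'E'
from h import *
s=env.read_state();print(s["ee_pos"],s["eef_rot"],s["contact_force"],s["ft_torque"])
# inspection camera, from scene+top (taken at the start)
a=np.radians(142);ax=np.array([np.cos(a),np.sin(a)]);n=np.array([-ax[1],ax[0]])
for nm,bx in(("top",(280,350,115,185)),("scene",(295,375,140,255))):
    d=dict(np.load(nm+".npz"));W=world(d);Z=W[...,2];u0,u1,v0,v1=bx
    sub=np.zeros(Z.shape,bool);sub[v0:v1,u0:u1]=1
    box=sub&(np.hypot(W[...,0]-.71,W[...,1]+.225)<.16)
    hi=box&(Z>.13);S=np.tensordot(W[...,:2],ax,1);T=np.tensordot(W[...,:2],n,1)
    print(nm,"smax",np.percentile(S[hi],[97,99,100]),"ring z",np.percentile(Z[hi&(S>np.percentile(S[hi],85))],[2,50,98]))
    hsv=cv2.cvtColor(d["image"],cv2.COLOR_RGB2HSV)
    b=hi&(hsv[...,0]>100)&(hsv[...,0]<125)&(hsv[...,1]>150)
    for lo in np.arange(S[hi].min(),S[hi].max(),.01):
        k=hi&(S>=lo)&(S<lo+.01)
        if k.sum()>3: print(round(lo,3),k.sum(),np.round([T[k].min(),T[k].max(),(T[k].min()+T[k].max())/2,Z[k].max(),Z[k].min()],4))
    base=box&(Z>.007)&(Z<.02)&(hsv[...,2]<130)
    print("base",base.sum(),"S",np.percentile(S[base],[1,99]),"T",np.percentile(T[base],[1,99]))
    if nm=="scene":
        po=box&(Z>.03)&(Z<.15)&(S<-.72);print("post",po.sum(),W[po].mean(0),S[po].mean(),T[po].mean())
E
```

```text
[0.56570792 0.04809085 0.16423225] [-1.79998965e+02  5.22398274e-03 -1.23266986e+02] [-0.73298128  0.88225172 -3.98429254] [ 0.08266379  0.10742279 -0.01632314]
top smax [-0.63406871 -0.63189354 -0.62934623] ring z [0.1909831  0.20809223 0.21410405]
-0.766 33 [-0.2994 -0.2442 -0.2718  0.2417  0.1887]
-0.756 100 [-0.3018 -0.2443 -0.273   0.2408  0.1828]
-0.746 100 [-0.2997 -0.2443 -0.272   0.2403  0.1823]
-0.736 21 [-0.2752 -0.2468 -0.261   0.2105  0.1829]
-0.726 46 [-0.2759 -0.2454 -0.2606  0.228   0.2131]
-0.716 64 [-0.2764 -0.245  -0.2607  0.2255  0.2153]
-0.706 65 [-0.2773 -0.2441 -0.2607  0.2222  0.2076]
-0.696 64 [-0.2767 -0.2451 -0.2609  0.2181  0.2072]
-0.686 63 [-0.2764 -0.2452 -0.2608  0.2157  0.1963]
-0.676 63 [-0.2783 -0.2443 -0.2613  0.2104  0.1863]
-0.666 76 [-0.2875 -0.2342 -0.2609  0.2093  0.1613]
-0.656 83 [-0.2913 -0.2288 -0.26    0.2083  0.1787]
-0.646 112 [-0.293  -0.2284 -0.2607  0.215   0.1842]
-0.636 54 [-0.2878 -0.2356 -0.2617  0.2143  0.1967]
base 432 S [-0.76437571 -0.67462006] T [-0.30044735 -0.22139374]
scene smax [-0.63554093 -0.63333584 -0.6303145 ] ring 
[... 222 characters left out ...]
-0.251   0.2065  0.1739]
-0.726 94 [-0.2717 -0.24   -0.2558  0.2231  0.175 ]
-0.716 102 [-0.2749 -0.2404 -0.2576  0.2214  0.1754]
-0.706 93 [-0.2718 -0.2401 -0.256   0.2188  0.1742]
-0.696 105 [-0.2735 -0.2407 -0.2571  0.2149  0.1785]
-0.686 88 [-0.276  -0.2404 -0.2582  0.2113  0.1795]
-0.676 72 [-0.2669 -0.241  -0.254   0.2059  0.1729]
-0.666 81 [-0.2671 -0.2297 -0.2484  0.2039  0.1561]
-0.656 103 [-0.2827 -0.2255 -0.2541  0.206   0.1502]
-0.646 140 [-0.2889 -0.2259 -0.2574  0.2108  0.1634]
-0.636 53 [-0.2803 -0.2316 -0.2559  0.2108  0.191 ]
base 737 S [-0.76059805 -0.66770299] T [-0.29368296 -0.21874864]
post 299 [ 0.74750016 -0.26058543  0.09252665] -0.7494705691401788 -0.2548629302894462
```

Call:
jog_arm(
  rows=[
    {"x": 0, "y": -0.2, "z": 0.2, "wx": 0, "wy": 0, "wz": 0, "jaw": -1},
    {"x": 0, "y": -0.7, "z": 0.5, "wx": 0, "wy": 0, "wz": -0.01, "jaw": -1},
    {"x": 0, "y": -1.6, "z": 0.9, "wx": 0, "wy": 0, "wz": -0.02, "jaw": -1},
    {"x": 0.1, "y": -2.9, "z": 1.3, "wx": 0, "wy": 0, "wz": -0.03, "jaw": -1},
    {"x": 0.1, "y": -4.5, "z": 1.6, "wx": 0, "wy": 0, "wz": -0.045, "jaw": -1},
    {"x": 0.1, "y": -6.3, "z": 1.8, "wx": 0, "wy": 0, "wz": -0.06, "jaw": -1},
    {"x": 0.1, "y": -8.1, "z": 1.9, "wx": 0, "wy": 0, "wz": -0.07, "jaw": -1},
    {"x": 0.2, "y": -9.9, "z": 1.9, "wx": 0, "wy": 0, "wz": -0.08, "jaw": -1},
    {"x": 0.2, "y": -11.5, "z": 1.9, "wx": 0, "wy": 0, "wz": -0.082, "jaw": -1},
    {"x": 0.2, "y": -12.8, "z": 1.9, "wx": 0, "wy": 0, "wz": -0.082, "jaw": -1},
    {"x": 0.2, "y": -13.7, "z": 1.9, "wx": 0, "wy": 0, "wz": -0.082, "jaw": -1},
    {"x": 0.2, "y": -14.2, "z": 1.9, "wx": 0, "wy": 0, "wz": -0.082, "jaw": -1},
  ],
  newtons=35,
)

```text
t: 11.18
ee_pos: [0.5677, -0.0943, 0.1829]
eef_rot: [180.0, 0.0, -128.0]
contact_force: [-0.2, -0.9, -3.5]
gripper_width: 0.0137
finger_force: 35.0
```

Call:
jog_arm(
  rows=[
    {"x": 0, "y": -0.3, "z": 0, "wx": 0, "wy": 0, "wz": 0, "jaw": -1},
    {"x": 0, "y": -0.7, "z": 0, "wx": 0, "wy": 0, "wz": 0, "jaw": -1},
    {"x": 0, "y": -1.2, "z": 0, "wx": 0, "wy": 0, "wz": 0, "jaw": -1},
    {"x": 0, "y": -1.6, "z": 0, "wx": 0, "wy": 0, "wz": 0, "jaw": -1},
    {"x": 0, "y": -1.9, "z": 0, "wx": 0, "wy": 0, "wz": 0, "jaw": -1},
    {"x": 0, "y": -2.1, "z": 0, "wx": 0, "wy": 0, "wz": 0, "jaw": -1},
    {"x": 0, "y": -2.1, "z": 0, "wx": 0, "wy": 0, "wz": 0, "jaw": -1},
    {"x": 0, "y": -2.1, "z": 0, "wx": 0, "wy": 0, "wz": 0, "jaw": -1},
  ],
  newtons=35,
)

```text
t: 12.18
ee_pos: [0.5677, -0.1148, 0.1829]
eef_rot: [180.0, 0.0, -128.0]
contact_force: [-0.6, 0.3, -3.6]
gripper_width: 0.0135
finger_force: 35.0
```

```bash
python3 - <<'E'
from h import *
s=env.read_state();print(s["t"],s["ee_pos"],s["eef_rot"],s["contact_force"],s["joint_positions"])
ims=[]
for n in("scene","top","wrist"):
    d=dict(env.get_image(n));np.savez(n+"2.npz",ee=s["ee_pos"],rot=s["eef_rot"],**d);im=d["image"][...,::-1]
    if n!="wrist":
        im=im[110:260,180:380] if n=="scene" else im[100:250,200:400]
        ims.append(cv2.resize(im,(400,300),interpolation=cv2.INTER_CUBIC))
    else: ims.append(cv2.resize(im,(400,300)))
cv2.imwrite("pics/f.png",np.vstack([np.hstack(ims[:2]),np.hstack([ims[2],ims[2]*0])]))
E
```

```text
12.175 [ 0.56766404 -0.11481782  0.1829369 ] [ 1.79990074e+02  1.59603880e-03 -1.27956329e+02] [-0.61030572  0.32845819 -3.56541295] [-1.90173808e+01  2.80587955e+01  8.34749231e+01  5.08583022e-03
  6.84751518e+01 -1.61062919e+02]
```

View pics/f.png

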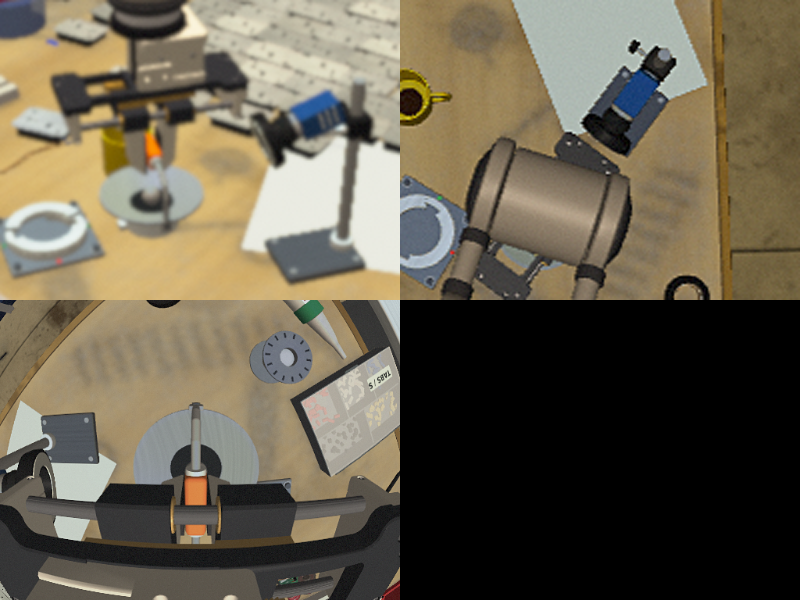

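Scene crop shows the empty holder, and the dish in the air with the ball at (152,190), lying in the middle of the pad under the handle. The wrist panel shows the stand base at about (68,438). I'll refine the lens position relative to the tool.

```bash
python3 - <<'E'
from h import *
a=np.radians(142);ax=np.array([np.cos(a),np.sin(a)]);n=np.array([-ax[1],ax[0]])
d=dict(np.load("wrist2.npz"));W,pl=wworld(d,d["ee"],d["rot"]);Z=W[...,2];V=d["image"].max(-1)
hsv=cv2.cvtColor(d["image"],cv2.COLOR_RGB2HSV)
m=(Z>.006)&(Z<.018)&(V<130)&(hsv[...,1]<110);m[:120]=0;m[240:]=0;m[:,:30]=0;m[:,160:]=0
k,l,st,_=cv2.connectedComponentsWithStats(m.astype(np.uint8));i=1+np.argmax(st[1:,4]);m=l==i
Q=pl(.012)[m][:,:2];r=cv2.minAreaRect((Q*1000).astype(np.float32));print("base",st[i],r)
c=np.array(r[0])/1000;print("S,T of base mid",c@ax,c@n,"-> lens",c+ .075*ax)
ee=d["ee"][:2];print("tool S,T",ee@ax,ee@n)
# scene: ball/pad and ring
d=dict(np.load("scene2.npz"));W=world(d);Z=W[...,2];hsv=cv2.cvtColor(d["image"],cv2.COLOR_RGB2HSV)
C=-d["R"].T@d["t"];K=d["intrinsics"]
def pr(p): q=d["R"]@p+d["t"];return (K@q/q[2])[:2]
for nm,p in(("ball",[*ee,.1335]),("handle",[*ee,.1895]),("pad",[*ee,.127])):print(nm,"predicted px",pr(np.array(p)))
sub=np.zeros(Z.shape,bool);sub[190:220,235:275]=1
g=sub&(hsv[...,2]<75);v,u=np.nonzero(g);print("pad px",u.min(),u.max(),v.min(),v.max())
sub[:]=0;sub[175:250,220:290]=1
q=sub&(np.hypot(W[...,0]-ee[0],W[...,1]-ee[1])<.062)&(Z>.125)&(Z<.146)
v,u=np.nonzero(q);e=cv2.fitEllipse(cv2.convexHull(np.stack([u,v],1).astype(np.float32)));print("rim ellipse",e,"pred",pr(np.array([*ee,.1385])),"z",np.percentile(Z[q],[2,50,98]))
im=d["image"][180:240,220:290,::-1];cv2.imwrite("pics/g.png",cv2.resize(im,(700,600),interpolation=cv2.INTER_CUBIC))
E
```

```text
base [  52  144   75   66 3863] ((723.5780639648438, -237.77346801757812), (78.90884399414062, 101.07029724121094), 52.14011764526367)
S,T of base mid -0.7165752595912297 -0.2581110886536638 -> lens [ 0.66447726 -0.19159886]
tool S,T -0.5180142714986857 -0.2590112020194037
ball predicted px [255.83987574 206.97659825]
handle predicted px [255.36909367 185.09873995]
pad predicted px [255.89273997 209.4332682 ]
pad px 246 264 207 215
rim ellipse ((255.49749755859375, 207.9832000732422), (33.57367706298828, 51.74559020996094), 92.90091705322266) pred [255.79896573 205.07545658] z [0.12530644 0.13263658 0.14014516]
```

View pics/g.png

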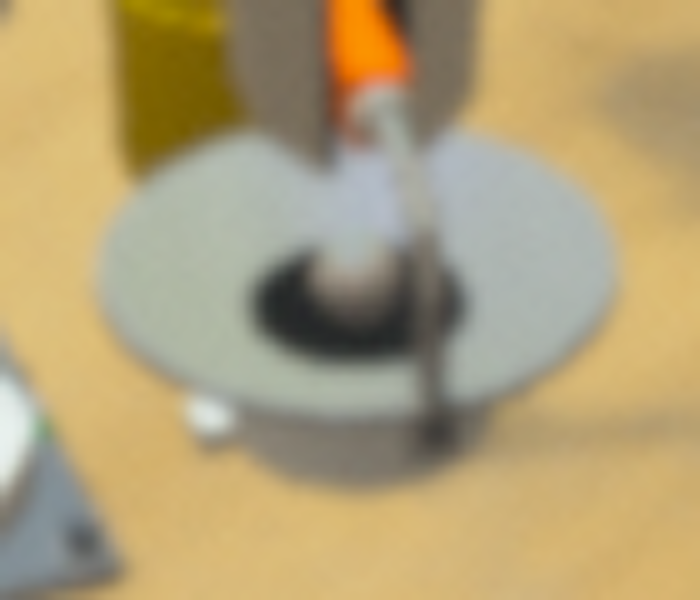

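The close-up shows the ball at crop (352,280), in the middle of the pad and within about 2 mm of where it should be. The dish is level and the tool is within 1.5 mm of the computed target. I'll hold briefly and hand in.

Call:
jog_arm(
  rows=[
    {"x": 0, "y": 0, "z": 0, "wx": 0, "wy": 0, "wz": 0, "jaw": -1},
    {"x": 0, "y": 0, "z": 0, "wx": 0, "wy": 0, "wz": 0, "jaw": -1},
    {"x": 0, "y": 0, "z": 0, "wx": 0, "wy": 0, "wz": 0, "jaw": -1},
    {"x": 0, "y": 0, "z": 0, "wx": 0, "wy": 0, "wz": 0, "jaw": -1},
    {"x": 0, "y": 0, "z": 0, "wx": 0, "wy": 0, "wz": 0, "jaw": -1},
    {"x": 0, "y": 0, "z": 0, "wx": 0, "wy": 0, "wz": 0, "jaw": -1},
    {"x": 0, "y": 0, "z": 0, "wx": 0, "wy": 0, "wz": 0, "jaw": -1},
    {"x": 0, "y": 0, "z": 0, "wx": 0, "wy": 0, "wz": 0, "jaw": -1},
  ],
  newtons=35,
)

```text
t: 13.32
ee_pos: [0.5677, -0.1149, 0.1829]
eef_rot: [180.0, 0.0, -128.0]
contact_force: [-0.1, 0.5, -3.3]
gripper_width: 0.0134
finger_force: 35.0
```

```bash
python3 -c "
from cell import env
print(env.hand_in())"
```

```text
the job is handed in; nothing more can be done
None
```

Job handed in at about 13 s: the dish is unlocked, lifted out and held level and still, with the ball in the middle of the pad, about 130 mm from the lens by my measurement, and the bridge's open side facing the camera; no verdict came back.

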